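# Pull down the stamp locker's hatch with the hook pole

### The job

Open the grey stamp locker for the day: lift the hook pole from its wooden rest by its handle, pass its bent end through the small steel eye on the wine-red hatch, and pull the hatch down until its check catches, seating it on its stop with a light steady pull (about 5 to 9 N) for a moment. Touch the locker with the pole alone, never pull harder than 25 N, nor harder than 12 N once the hatch is down. Then unhook the pole and lay it back in its rest; leave the mug, the hole punch and the stapler where they stand.

Things in the scene. Friction and masses are not known exactly. Their poses are not given: they have to be found in the camera images.
- pole: hook pole lying in its rest, 186 mm long, 0.13 to 0.21 kg: flat-sided wooden handle 22 wide, 26 high (x -68 to 44 mm), brass ferrule (to 58), 8 mm steel rod (to 120). Origin: on the underside, under the grip point, near its balance point; x along the pole to the hook, z up. Wood, rod and bent end all have their axis 13 mm above the origin
- hook (a point): middle of the pole's bent end, at (120, -13.5, 13) mm in the pole's frame. The end leaves the rod at a right angle at x = 120 mm and points to the pole's -y (to the right, looking along the pole to the hook): 8 mm thick, round-ended, tip at y = -27 mm
- locker: grey stamp locker fixed on the bench, 160 deep (x), 270 wide (y), 345 mm high: two side panels carry a closed bin 165 mm above the bench; its front, with the hatch, faces -x of its frame. Origin: centre of its footprint, z up. Stamps stand in the bin, a pad and a note block lie under it
- hatch_hinge (a point): middle of the hatch's hinge axis: at x = -72, z = 185 mm in the locker's frame; the axis runs along the locker's y
- hatch (a joint): angle of the wine-red hatch (240 wide, 150 high, 12 mm thick), hinged along its lower edge: 0 = shut, upright; grows as it swings out and down; level at 1.57. Friction hinge: it stays where it is left and takes 1 to 6 N at the eye to swing. Shut, a spring roller holds it: a little free play, then 9 to 16 N at the eye until it comes off near 0.12 rad
- check_roller (a joint): lift of that spring roller in m: about 0 in a seat (hatch shut, or caught open), 0.002 to 0.003 between, riding on a rim. Open, it drops into a check collar's notch: the hatch jerks on a little, meets a solid stop and cannot go back. The collar is clamped by hand, its setting is not measured: the stop lies anywhere from 0.97 to 1.42 rad and has to be felt
- eye (a point): centre of the steel eye on the hatch's outside: ring of 5 mm wire, 15 mm clear, 25 over all; its hole runs along the locker's y, parallel to the hinge. Shut, it is 122 mm above and 27 mm before the hinge axis, mid-width, 21 mm off the hatch's face, 22 mm below its upper edge. It turns with the hatch, so a bent end held parallel to the hinge keeps its direction all the way
- mug: white mug with a handle, 92 wide, 95 mm high, a bystander; origin under its middle
- punch: two-hole paper punch with a blue lever, 103x146x69 mm, a bystander in front of the locker; origin under its middle
- stapler: red and black stapler, 135x34x41 mm, a bystander; origin under its middle
- rest: wooden pole rest fixed to the bench: base 110x46x8 mm, two forked uprights 10 mm thick at x = -38 and +38 mm, room for fingers between them. The pole lies along its x, its underside 18 mm above the bench, between prongs 32 mm apart that flare to 38 and end 31 mm above the bench; it starts with its origin over the rest's. Origin: centre of the base on the bench, z up
Mind the look-alikes: they are no part of the job. What is shaped like the rest but turquoise is not meant.

How it is judged:
On the way, in this order (a step that is already met when the one before it is completed fails the run):
1. the pole's bent end is through the eye (distance between hook and eye below 0.012 m), for 0.1 s.
2. the hatch is pulled off its catch by the hook in the eye (value of joint hatch above 0.4 rad and distance between hook and eye below 0.017 m), for 0.1 s.
3. the hatch is caught open by its check and seated on its stop by a steady pull of the hook in the eye (value of joint hatch above 0.85 rad and value of joint check_roller below 0.001 m and distance between hook and eye below 0.017 m and contact force between pole and locker above 4 N), for 0.2 s.
At the end, for the whole second after the job is handed in: The hatch is caught open by its check (past 0.85 rad, roller lift under 1 mm) and still; the pole lies still in its rest, between the prongs of both uprights: origin within 20 mm of the rest's seen from above and 14 to 23 mm above it, along the rest within 0.2 rad (value of joint hatch above 0.85 rad and value of joint check_roller below 0.001 m and velocity of joint hatch below 0.05 rad/s and horizontal distance between pole and rest below 0.02 m and z of pole in the frame of rest between 0.014 and 0.023 m and angle between the x axis of pole and the x axis of rest, either way round below 0.2 rad and linear speed of pole below 0.02 m/s); the robot touches nothing.
It fails at once if the pole presses or pulls on the locker, its hatch or its eye with more than 25 N (contact force between pole and locker above 25 N).
It fails at once if the opened hatch is forced: more than 12 N between pole and locker while the hatch is past 0.85 rad (value of joint hatch above 0.85 rad and contact force between pole and locker above 12 N).
It fails at once if the fingers or the arm touch the locker or its hatch (contact force between any of the fingers, the arm and locker above 1 N).
It fails at once if the mug, the punch or the stapler is moved more than 25 mm (distance of any of mug, punch, stapler from where it was at the start of the episode above 0.025 m).
It also fails if it takes over 72 s, if anything falls off the work surface, if the arm or the gripper's body presses on something with over 40 N, if the wrist force passes 120 N, or if a joint passes its speed limit or range.

### The arm

A 7-joint arm with a two-finger parallel gripper is mounted at the origin on a cart in front of the work surface, level with it; the furniture and walls round the work are solid. World frame = base frame: x ahead of the robot, y to its left, z up, the work surface at z = 0. Lengths are in m, angles in rad, forces in N, time in s.
With the tool pointing down it reaches from about 0.4 to 0.85 m from the base axis. Payload 10.4 kg.
Tool frame: the origin (TCP) lies midway between the tips of the shut fingers; the grasp point (between the pads) lies 19 mm behind it (manip.hold_point_z is the distance from the TCP to the grasp point, in m); z points along the fingers, y is the line along which they close (so a half turn about z gives the same grasp; the last joint's range is limited). The gripper opens to 85 mm and grips with 20 to 120 N. Pads are 22 mm wide; open, the fingers measure 114 mm over their backs; the gripper's body (76 mm by 85 mm) begins 54 mm behind the grasp point. The pads swing forward as they close: fully open they stand 13 mm farther back than shut.
Start: joints at [1.168, 0.332, -0.065, 1.46, 0.022, 1.35, -0.088], TCP at [0.232, -0.58, 0.209] pointing down, gripper open.
Joint ranges: [-2.6, 2.6], [-0.5, 2.12], [-1.47, 1.34], [0.16, 2.42], [-1.27, 4.41], [0.06, 2.06], [-2.6, 2.6]. Speed limits (rad/s): [2.22, 2.22, 2.79, 2.79, 3.14, 3.14, 3.14].

### API

Orientations are given as a unit quaternion [x, y, z, w].
In Python, from workcell import manip, eyes, job gives the robot as it stands.
- The arm moves only by the shell command python3 -m crank 'ROWS' [FORCE]. ROWS is JSON, a list that holds one entry, the list of rows, each a list of 7 numbers: the finger opening in cm, from 0 to 8.54, then the shift along the world's x, y, z in cm, then the turn, a rotation vector about the world's x, y, z in degrees. In form: [[[hand, x, y, z, ax, ay, az], ...]]. A call has 1 to 20 rows; each row shifts and turns the commanded pose from where the row before left it; what a row does not reach is not made up. A row lasts 1/8 s, in which the tool goes at most 62.5 mm and 10.7 degrees, less where a joint would pass 70% of its speed; a pose out of reach is approached as far as the arm can. A call with a gripper value outside its range is refused whole. The fingers move at their own pace and stop on an object; FORCE is the grip in N (left out, the last holds). Time passes only in rows, so rows that do not move let the fingers close. It gives the time, the measured TCP pose, the force, the opening and the grip force at its end, in the units of the state.
- manip.get_obs(): the state, without advancing time (a new reading comes with each control period).
- eyes.camera(name): name is "scene" or "top" or "wrist"; returns (picture, depth): 384x512x3 uint8, red, green, blue; 384x512 float32, m along the optical axis (not along the pixel's ray), 0 where there is no reading.
- eyes.camera_params(name): a dict with "fx", "fy", "cx", "cy" (pixels), "world_from_camera" (4x4, takes a point from camera to world coordinates); the wrist camera has in their place "hand_eye" (4x4, takes a point from camera to tool coordinates, whose origin is the TCP and whose axes are the flange's). Camera axes: x right, y down, z forward; pixel columns grow to the right and rows downward; lengths in m; the calibration is good to about 2 mm. A picture is of the moment at which its call begins: read the wrist's pose just before it. camera_params takes no time and is no camera call.
- job.hand_in(): hands the job in; it is judged then, once.
The state is a dict: "clock": time; "joint_pos": joint angles; "joint_velocities": joint speeds; "tau": joint torques, N m; "position": TCP position; "ee_rot": TCP orientation; "ft_force": force on the tool from outside, world axes, zero at the start; "torque": the same for the moment, N m; "grip_width": opening from 0.0 (shut) to 1.0 (fully open); "grasp_force": force on a finger pad.
Only numpy, scipy, OpenCV 4.12 (cv2) and the standard library are available. Lean on these libraries where they do the work, as an engineer would, in place of code of your own. Each camera call takes 0.05 s, during which the arm holds its last target. There are 200 camera calls.

## Working session

There is one attempt and no reset: what is moved stays moved. The work goes in short steps, Python scripts to look and compute and a shell command to move; the robot and the scene stay as the last step left them, time stands still between calls to the robot, and variables do not carry over. Pictures are saved under pics/ and viewed, at most 10 in all, crops included, and the job is handed in when it is done.

```bash
mkdir -p pics; ls
python3 - <<'E'
from workcell import manip, eyes, job
import cv2,numpy as np
o=manip.get_obs();print({k:np.round(v,3).tolist() for k,v in o.items()}, manip.hold_point_z)
for n in("scene","top"):
    p,d=eyes.camera(n);cv2.imwrite(f"pics/{n}0.png",p[:,:,::-1]);np.save(f"{n}_d.npy",d);np.save(f"{n}_p.npy",p)
    print(n,eyes.camera_params(n))
print(eyes.camera_params("wrist"))
E
```

```text
pics
{'clock': 0.0, 'joint_pos': [1.168, 0.333, -0.065, 1.461, 0.022, 1.35, -0.088], 'joint_velocities': [0.002, 0.001, 0.001, 0.0, -0.001, 0.0, 0.001], 'tau': [0.0, -62.545, 0.049, -39.16, 0.016, 0.01, 0.0], 'position': [0.232, -0.58, 0.208], 'ee_rot': [0.982, 0.189, -0.0, -0.001], 'ft_force': [0.513, -0.29, 0.334], 'torque': [-0.027, 0.026, 0.012], 'grasp_force': 0.0, 'grip_width': 1.002} 0.0187
scene {'fx': 416.9914537557315, 'fy': 416.9914537557315, 'cx': 266.09889798073243, 'cy': 191.89360537385372, 'world_from_camera': array([[-5.40763973e-01, -5.71485597e-01,  6.17234590e-01,
        -2.55479008e-01],
       [-8.41174373e-01,  3.67397153e-01, -3.96793405e-01,
         4.57122777e-01],
       [-8.51486664e-06, -7.33773497e-01, -6.79394182e-01,
         1.05717664e+00],
       [ 0.00000000e+00,  0.00000000e+00,  0.00000000e+00,
         1.00000000e+00]])}
top {'fx': 498.1805816715462, 'fy': 498.1805816715462, 'cx': 255.12247128104954, 'cy': 192.15856037975905, 'world_from_camera': array([[ 0.027271  , -0.99808887,  0.05545185,  0.40715731],
       [-0.99960093, -0.02681947,  0.00887077, -0.03265645],
       [-0.00736663, -0.05567164, -0.99842196,  1.86106426],
       [ 0.        ,  0.        ,  0.        ,  1.        ]])}
{'fx': 297.4320610188329, 'fy': 297.4320610188329, 'cx': 258.34427534363175, 'cy': 193.79387131704166, 'hand_eye': array([[ 3.53540991e-04, -9.55663413e-01, -2.94461062e-01,
         7.56971006e-02],
       [ 9.99999936e-01,  3.20806603e-04,  1.59470441e-04,
        -4.14490263e-04],
       [-5.79350130e-05, -2.94461099e-01,  9.55663465e-01,
        -1.64147876e-01],
       [ 0.00000000e+00,  0.00000000e+00,  0.00000000e+00,
         1.00000000e+00]])}
```

View pics/scene0.png

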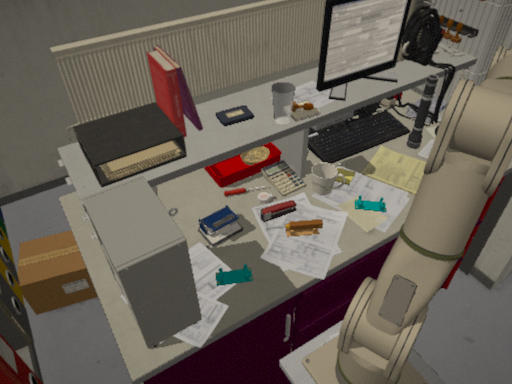

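View pics/top0.png

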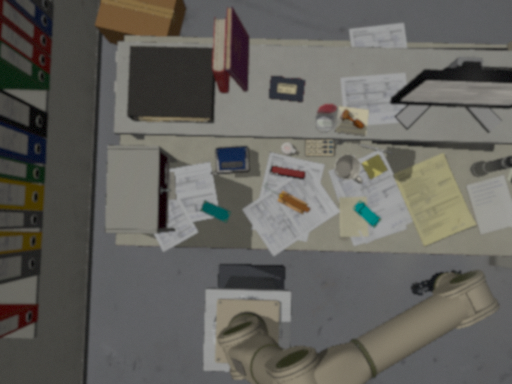

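Wine-red hatch faces right in top view (edge near (165,190)), on the grey locker at (137,190). Candidates for the pole/rest: orange-wood one at top (293,202) / scene (305,228); turquoise decoys at top (215,211), (367,213). I choose the wooden one and check it in one crop.

```bash
cat > h.py <<'E'
import numpy as np,cv2
from workcell import manip,eyes
from scipy.spatial.transform import Rotation as R
def cloud(n,d,c=None,T=None):
    c=c or eyes.camera_params(n); T=c["world_from_camera"] if T is None else T
    v,u=np.mgrid[:384,:512]
    P=np.stack([(u-c["cx"])*d/c["fx"],(v-c["cy"])*d/c["fy"],d],-1)
    return P@T[:3,:3].T+T[:3,3]
def tool():
    o=manip.get_obs();T=np.eye(4);T[:3,:3]=R.from_quat(o["ee_rot"]).as_matrix();T[:3,3]=o["position"];return T
def wrist():
    c=eyes.camera_params("wrist");T=tool()@c["hand_eye"];p,d=eyes.camera("wrist");return p,d,cloud("wrist",d,c,T),T
E
python3 - <<'E'
from h import *
t=np.load("top_p.npy");s=np.load("scene_p.npy")
a=cv2.resize(t[180:225,265:325],(600,450),interpolation=cv2.INTER_CUBIC)
b=cv2.resize(s[200:250,270:340],(560,400),interpolation=cv2.INTER_CUBIC)
o=np.zeros((450,800,3),np.uint8);o[:300,:400]=cv2.resize(a,(400,300));o[:286,400:]=cv2.resize(b,(400,286))
cv2.imwrite("pics/c1.png",o[:300,:,::-1])
for n,p in(("top",t),("scene",s)):
    d=np.load(n+"_d.npy");W=cloud(n,d);hsv=cv2.cvtColor(p,cv2.COLOR_RGB2HSV)
    m=(hsv[...,0]>8)&(hsv[...,0]<20)&(hsv[...,1]>150)&(hsv[...,2]>70)&(W[...,2]<.1)&(W[...,2]>.0)&(abs(W[...,1])<.35)&(W[...,0]<.7)
    q=W[m];print(n,len(q),q.min(0),q.max(0))
    h=q[q[:,2]>.036];c=h.mean(0);print(c,np.linalg.eigh(np.cov(h[:,:2].T)))
    for nm,bx in (("mug",0),):pass
    # locker
    m=(W[...,2]>.3)&(W[...,2]<.38)&(W[...,1]>.1)&(W[...,1]<.6)&(W[...,0]>.25)&(W[...,0]<.7)
    q=W[m].astype(np.float32);print("locker",np.median(q[:,2]),cv2.minAreaRect(q[:,:2]),cv2.boxPoints(cv2.minAreaRect(q[:,:2])))
E
```

```text
top 166 [ 0.44764681 -0.20810064  0.0081547 ] [ 0.50971851 -0.10794145  0.05354528]
[ 0.47499745 -0.15899748  0.04327776] EighResult(eigenvalues=array([3.53431450e-05, 8.32736065e-04]), eigenvectors=array([[-0.8935955 ,  0.44887313],
       [ 0.44887313,  0.8935955 ]]))Traceback (most recent call last):
  File "<stdin>", line 15, in <module>
cv2.error: OpenCV(4.12.0) /io/opencv/modules/imgproc/src/convhull.cpp:143: error: (-215:Assertion failed) total >= 0 && (depth == CV_32F || depth == CV_32S) in function 'convexHull'
```

View pics/c1.png

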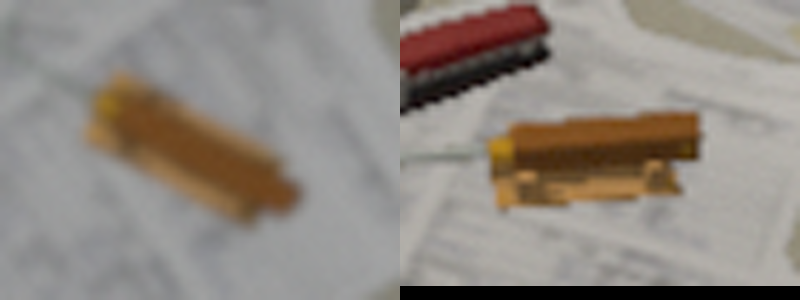

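Crop confirms: brown handle on a light-wood rest, brass ferrule at left (105,105) and thin rod heading to the locker; the turquoise ones are decoys.

Run:
```python
from h import *
for n,(u,v) in(("top",(130,190)),("scene",(130,210))):
    p=np.load(n+"_p.npy");d=np.load(n+"_d.npy");W=cloud(n,d);print(n,W[v,u])
    m=(W[...,2]>.325)&(W[...,2]<.37)&(W[...,1]>.1)&(W[...,1]<.6)&(W[...,0]>.2)&(W[...,0]<.8)
    _,l,st,_=cv2.connectedComponentsWithStats(m.astype(np.uint8));m=l==l[v,u]
    q=W[m].astype(np.float32)
    for dn in("x",):
        r=cv2.minAreaRect(np.ascontiguousarray(q[:,:2]));print(len(q),np.median(q[:,2]),r,cv2.boxPoints(r).round(4).tolist())
    hsv=cv2.cvtColor(p,cv2.COLOR_RGB2HSV)
    m=(hsv[...,0]>8)&(hsv[...,0]<20)&(hsv[...,1]>150)&(hsv[...,2]>70)&(W[...,2]<.1)&(W[...,2]>.036)&(W[...,1]<-.08)&(W[...,1]>-.25)&(W[...,0]<.52)&(W[...,0]>.42)
    q=W[m];print(len(q),q.mean(0),cv2.minAreaRect(np.ascontiguousarray(q[:,:2],np.float32)), np.linalg.eigh(np.cov(q[:,:2].T))[1][:,1])
    # bystanders: blobs
    for nm,(x,y) in dict(punch=(.556,.0),stapler=(.56,-.15),mug=(.55,-.32)).items():
        b=(abs(W[...,0]-x)<.12)&(abs(W[...,1]-y)<.11)&(W[...,2]>.025)&(W[...,2]<.13)
        q=W[b];print(nm,q.min(0).round(3),q.max(0).round(3))
```

```text
top [0.48805594 0.36482103 0.33818162]
4663 0.3439862 ((0.49140945076942444, 0.3566681444644928), (0.27139583230018616, 0.1637888252735138), 0.5618616342544556) [[0.3549000024795532, 0.43720000982284546], [0.3564999997615814, 0.2734000086784363], [0.6279000043869019, 0.2761000096797943], [0.6262999773025513, 0.4399000108242035]]
149 [ 0.47499745 -0.15899748  0.04327776] ((0.47523075342178345, -0.15879462659358978), (0.11073854565620422, 0.021088380366563797), 62.90830993652344) [0.44887313 0.8935955 ]
punch [ 0.44  -0.11   0.025] [0.673 0.11  0.079]
stapler [ 0.44  -0.219  0.025] [ 0.68  -0.048  0.054]
mug [ 0.441 -0.421  0.025] [ 0.651 -0.21   0.105]
scene [0.51688638 0.35035042 0.34273295]
6088 0.34505588 ((0.4900944232940674, 0.35599738359451294), (0.2729684114456177, 0.16003701090812683), 0.6280437707901001) [[0.35269999504089355, 0.4345000088214874], [0.3544999957084656, 0.2745000123977661], [0.6273999810218811, 0.2775000035762787], [0.6256999969482422, 0.4375]]
163 [ 0.46883403 -0.1615528   0.04230643] ((0.4695221781730652, -0.16061383485794067), (0.11108143627643585, 0.020545370876789093), 62.760223388671875) [0.44852142 0.89377208]
punch [ 0.436 -0.11   0.025] [0.675 0.11  0.074]
stapler [ 0.44  -0.221  0.025] [ 0.614 -0.047  0.049]
mug [ 0.44  -0.417  0.025] [ 0.652 -0.21   0.097]
```

```bash
python3 -m crank '[[[6,2.5,4.3,0,0,0,4.1],[6,2.5,4.3,0,0,0,4.1],[6,2.5,4.3,0,0,0,4.1],[6,2.5,4.3,0,0,0,4.1],[6,2.5,4.3,0,0,0,4.1],[6,2.5,4.3,0,0,0,4.1],[6,2.5,4.3,0,0,0,4.1],[6,2.5,4.3,0,0,0,4.1],[6,2.5,4.3,0,0,0,4.1],[6,2.2,4.3,0,0,0,4.1],[6,0,0,0,0,0,0]]]'
cat > w.py <<'E'
from h import *
import sys
o=manip.get_obs();print(o["clock"],o["position"].round(4) if hasattr(o["position"],"round") else o["position"],o["joint_pos"],R.from_quat(o["ee_rot"]).as_matrix().round(3).tolist())
p,d,W,T=wrist();cv2.imwrite(f"pics/{sys.argv[1]}.png",p[:,:,::-1]);np.savez("w.npz",p=p,d=d,W=W,T=T)
E
python3 w.py w1
```

```text
clock: 1.48
position: [0.48, -0.1464, 0.2091]
ee_rot: [0.852, 0.524, 0.0, -0.0]
ft_force: [-0.4, -0.7, 0.5]
grip_width: 0.699
grasp_force: 0.0
1.475 [ 0.48   -0.1464  0.2091] [ 0.68860664  0.09325169 -0.50781653  1.75684209  0.04568371  1.30340083
 -0.2975522 ] [[0.451, 0.892, 0.0], [0.892, -0.451, 0.001], [0.001, -0.0, -1.0]]
```

View pics/w1.png

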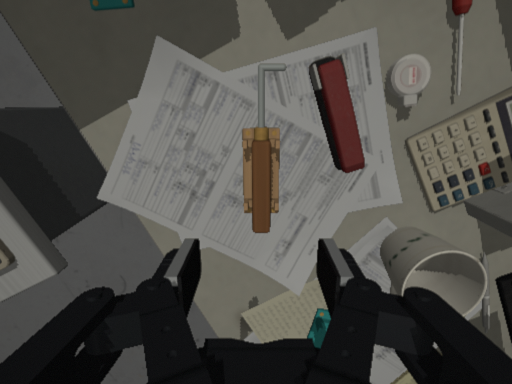

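The wrist view shows the pole in its rest: handle (262,185), ferrule (260,133), hook bent right at (262–285,67). Measure the pole here.

Run:
```python
from h import *
z=np.load("w.npz");p,W,T=z["p"],z["W"],z["T"]
hsv=cv2.cvtColor(p,cv2.COLOR_RGB2HSV)
m=(W[...,2]>.036)&(W[...,2]<.06)&(abs(W[...,0]-.48)<.1)&(abs(W[...,1]+.14)<.12)
m[:, :230]=0;m[:,300:]=0;m[:120]=0
q=W[m];r=cv2.minAreaRect(np.ascontiguousarray(q[:,:2],np.float32));print(len(q),np.median(q[:,2]),r)
e=np.linalg.eigh(np.cov(q[:,:2].T))[1][:,1];e*=np.sign(e[1]);print(e,np.degrees(np.arctan2(e[1],e[0])))
s=q[:,:2]@e;mid=q[:,:2].mean(0);lo,hi=np.percentile(s,[.5,99.5]);print(hi-lo)
org=mid+e*((lo+.068)-mid@e);print("org from tail",org, "from ferrule end",mid+e*((hi-.058)-mid@e))
# rest: light wood outline
m=(hsv[...,0]>8)&(hsv[...,0]<22)&(hsv[...,1]>90)&(W[...,2]<.034)&(W[...,2]>.02);m[:120]=0;m[240:]=0;m[:,:235]=0;m[:,:290]&=True;m[:,290:]=0
q=W[m];print(len(q),cv2.minAreaRect(np.ascontiguousarray(q[:,:2],np.float32)))
# eye pixel for hook, depth independent check
c=eyes.camera_params("wrist")
def at(u,v,z):
    r=T[:3,:3]@[(u-c["cx"])/c["fx"],(v-c["cy"])/c["fy"],1];return T[:3,3]+r*(z-T[2,3])/r[2]
for u,v in((262,67),(285,67),(261,233)):print(u,v,at(u,v,.031 if v<200 else .044))
```

```text
1880 0.043009386568216734 ((0.4775094985961914, -0.15908120572566986), (0.12459208071231842, 0.021850885823369026), 62.930076599121094)
[0.44888429 0.89358989] 63.32787640571016
0.12357232548647731
org from tail [ 0.4800615  -0.15306738] from ferrule end [ 0.47897176 -0.15523673]
201 ((0.4823971390724182, -0.14844119548797607), (0.09804871678352356, 0.04170024394989014), 63.26244354248047)
262 67 [ 0.53388512 -0.04840108  0.031     ]
285 67 [ 0.55574362 -0.05944408  0.031     ]
261 233 [ 0.44907879 -0.21477153  0.044     ]
```

```bash
python3 -m crank '[[[6,0,-0.4,-5,0,0,0],[6,0,-0.4,-5,0,0,0],[6,0,0,-4,0,0,0],[6,0,0,-3,0,0,0],[6,0,0,-2.4,0,0,0],[6,0,0,0,0,0,0],[1.5,0,0,0,0,0,0],[1.5,0,0,0,0,0,0],[1.5,0,0,0,0,0,0],[1.5,0,0,0,0,0,0],[1.5,0,0,0,0,0,0]]]' 120; python3 -c "
from workcell import manip;print(manip.get_obs())"
```

```text
clock: 2.9
position: [0.4795, -0.1591, 0.0168]
ee_rot: [0.854, 0.521, 0.0, 0.001]
ft_force: [-3.0, -0.5, 9.4]
grip_width: 0.206
grasp_force: 116.0
{'clock': 2.9, 'joint_pos': array([ 0.65514261,  0.31504748, -0.47787451,  1.95423444,  0.18256005,
        0.91179271, -0.39031654]), 'joint_velocities': array([ 0.00077985,  0.00068835,  0.00069076, -0.00054242,  0.00082345,
       -0.00071612,  0.00060604]), 'tau': array([ -0.42382244, -46.17838383,  -4.49211851, -29.6576035 ,
        -0.08237739,  -1.03680331,  -0.05045334]), 'position': array([ 0.47949433, -0.15906857,  0.01681949]), 'ee_rot': array([8.53779733e-01, 5.20633192e-01, 3.73890301e-04, 1.05241204e-03]), 'ft_force': array([-2.95252009, -0.52984524,  9.44361456]), 'torque': array([0.00102183, 0.63111195, 0.0415775 ]), 'grasp_force': 115.9508965909481, 'grip_width': 0.20624529147874696}
```

```bash
python3 -m crank '[[[1.5,0,0,1,0,0,0],[1.5,0,0,2,0,0,0],[1.5,0,0,4,0,0,0],[1.5,0,0,5,0,0,0],[1.5,0,0,5,0,0,0],[1.5,0,0,0,0,0,0],[1.5,0,0,0,0,0,0]]]' ; python3 w.py w2
python3 - <<'E'
from h import *
t,d=eyes.camera("scene")
cv2.imwrite("pics/s2.png",cv2.resize(t[100:300,180:400],(660,600),interpolation=cv2.INTER_CUBIC)[:,:,::-1])
E
```

```text
clock: 3.78
position: [0.4784, -0.1585, 0.1851]
ee_rot: [0.854, 0.521, -0.0, 0.0]
ft_force: [-0.7, -0.5, -1.5]
grip_width: 0.203
grasp_force: 115.1
3.775 [ 0.4784 -0.1585  0.1851] [ 0.70348668  0.11517721 -0.50444416  1.78614544  0.05877251  1.25501037
 -0.29191018] [[0.458, 0.889, -0.0], [0.889, -0.458, -0.0], [-0.0, 0.0, -1.0]]
```

View pics/w2.png

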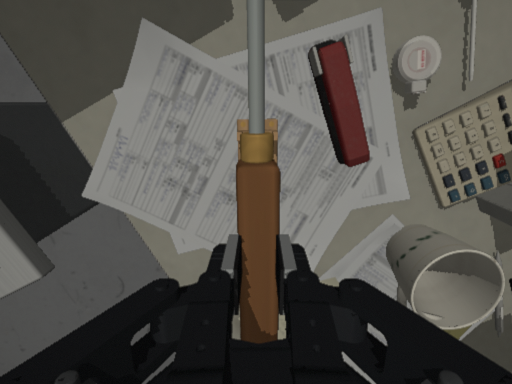

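The pole is lifted, handle between the pads (258,250), ferrule (257,147), rod straight up to (256,0). Now its pose in the hand.

```bash
cat > inhand.py <<'E'
from h import *
z=np.load("w.npz");p,d,W,T=z["p"],z["d"],z["W"],z["T"]
H=eyes.camera_params("wrist")["hand_eye"];P=(W-T[:3,3])@T[:3,:3]
P=cloud("wrist",d,None,H)
def fit(m,nm):
    q=P[m];x=q[:,0];a=np.polyfit(x,q[:,1],1);b=np.polyfit(x,q[:,2],1);xm=np.median(x)
    print(nm,len(q),"x",x.min().round(4),x.max().round(4),"mid y,z",np.polyval(a,xm).round(4),np.polyval(b,xm).round(4),"slopes deg",np.degrees([a[0],b[0]]).round(2))
c=np.zeros(d.shape,bool);c[165:225,240:277]=1;ok=(P[...,2]<.03)&(P[...,2]>-.1)&(d>0)
fit(c&ok,"handle top")
c[:]=0;c[2:128,245:268]=1;fit(c&ok&(P[...,2]<.02),"rod")
hsv=cv2.cvtColor(p,cv2.COLOR_RGB2HSV)
for v in range(125,172,3):print(v,P[v,257].round(4),hsv[v,257])
E
python3 inhand.py
```

```text
handle top 2207 x 0.0172 0.0474 mid y,z -0.0001 -0.0266 slopes deg [-0.44  1.72]
rod 2160 x 0.0641 0.1179 mid y,z -0.0011 -0.0168 slopes deg [-0.43  0.23]
125 [ 0.0653 -0.0006 -0.0181] [ 48  11 117]
128 [ 0.0639 -0.0006 -0.0178] [ 48  11 118]
131 [ 0.0625 -0.0006 -0.0174] [ 54  11 118]
134 [ 0.0615 -0.0006 -0.0218] [ 19 119 107]
137 [ 0.0601 -0.0006 -0.0221] [ 19 144 136]
140 [ 0.0587 -0.0006 -0.0221] [ 19 145 135]
143 [ 0.0573 -0.0006 -0.0223] [ 19 145 135]
146 [ 0.0559 -0.0006 -0.0222] [ 19 146 131]
149 [ 0.0545 -0.0006 -0.0224] [ 19 144 126]
152 [ 0.0531 -0.0006 -0.0227] [ 19 145 127]
155 [ 0.0516 -0.0006 -0.0223] [ 19 145 127]
158 [ 0.0501 -0.0006 -0.0223] [ 19 144 129]
161 [ 0.0487 -0.0006 -0.0224] [ 19 146 124]
164 [ 0.0474 -0.0006 -0.0232] [ 14 150  75]
167 [ 0.0466 -0.0006 -0.0262] [ 14 147  92]
170 [ 0.0448 -0.0006 -0.025 ] [ 13 148  93]
```

```bash
python3 -m crank '[[[1.5,-1,1,1,0,0,9.2],[1.5,-1,2,1,0,0,9.3],[1.5,-1,3,1,0,0,9.3],[1.5,-1,4,1.5,10,0,0],[1.5,-1,4,1.5,10,0,0],[1.5,-0.8,4,1.5,10,0,0],[1.5,0,4,1,10,0,0],[1.5,0,3,1,10,0,0],[1.5,0,2,0,10,0,0],[1.5,0,0,0,0,0,0],[1.5,0,0,0,0,0,0]]]' ; python3 w.py w3
```

```text
clock: 5.25
position: [0.4209, 0.1112, 0.2802]
ee_rot: [0.61, 0.616, 0.354, -0.351]
ft_force: [0.0, -0.2, -0.7]
grip_width: 0.207
grasp_force: 115.1
5.25 [0.4209 0.1112 0.2802] [ 0.79703751  0.11665756 -0.46336329  1.97520788 -0.90853678  1.55494408
  0.59652385] [[-0.01, 1.0, -0.0], [0.503, 0.005, 0.864], [0.864, 0.008, -0.503]]
```

View pics/w3.png

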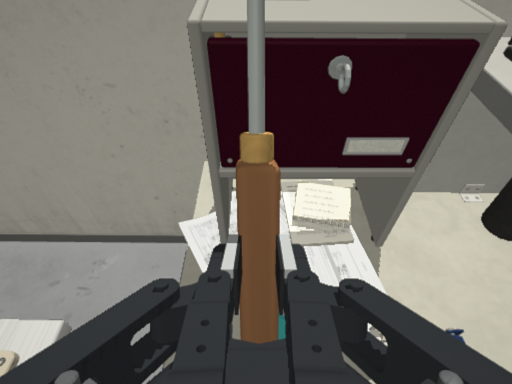

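The wrist view shows the wine-red hatch, and the eye edge-on at (346,76) on a round plate (341,68). Measure it.

```bash
python3 - <<'E'
from h import *
z=np.load("w.npz");p,d,W,T=z["p"],z["d"],z["W"],z["T"]
# hatch plane
c=np.zeros(d.shape,bool);c[50:160,370:420]=1;c[50:120,275:320]=1;c&=d>0
q=W[c];m=q.mean(0);n=np.linalg.svd(q-m)[2][2];n*=-np.sign(n[1]);print("hatch",m,n)
off=(W-m)@n
b=np.zeros(d.shape,bool);b[45:100,325:362]=1
for lo in(.003,.008,.014,.02):
    k=b&(off>lo)&(off<.05);q=W[k];v,u=np.where(k)
    print(lo,len(q),"px",u.min(),u.max(),v.min(),v.max(),"x",np.percentile(q[:,0],[2,50,98]).round(4),"y",np.percentile(q[:,1],[2,98]).round(4),"z",np.percentile(q[:,2],[2,98]).round(4),off[k].max().round(4))
cp=eyes.camera_params("wrist")
E_=np.array([.492,.257,.307]);pc=np.linalg.inv(T)@np.r_[E_,1];print("pred px",pc[0]/pc[2]*cp["fx"]+cp["cx"],pc[1]/pc[2]*cp["fy"]+cp["cy"])
i=p[40:105,320:370];cv2.imwrite("pics/eye.png",cv2.resize(i,(500,650)[::1],interpolation=cv2.INTER_CUBIC)[:600,:,::-1])
# gaps: locker edges: hatch left/right edges at row 100 in world x
hsv=cv2.cvtColor(p,cv2.COLOR_RGB2HSV);r=(hsv[...,1]>120)&(hsv[...,2]<80)
for v in(60,90,120):
    u=np.where(r[v,190:500])[0]+190;print(v,u.min(),u.max(),W[v,u.min()+1],W[v,u.max()-1])
E
python3 inhand.py|head -2
```

```text
hatch [0.52275763 0.27961034 0.27276075] [ 0.01339957 -0.99982513 -0.01304491]
0.003 363 px 329 351 57 92 x [0.4882 0.4937 0.4971] y [0.2451 0.2756] z [0.2969 0.318 ] 0.0346
0.008 298 px 339 350 63 92 x [0.4921 0.4939 0.4968] y [0.245  0.2674] z [0.2966 0.3181] 0.0346
0.014 251 px 339 350 63 92 x [0.4921 0.4939 0.4968] y [0.245  0.2646] z [0.2965 0.3181] 0.0346
0.02 189 px 339 350 64 92 x [0.4923 0.494  0.4968] y [0.2449 0.2582] z [0.2964 0.3182] 0.0346
pred px 341.18643362849264 77.03179241600056
60 209 470 [0.3765214  0.27677081 0.31199068] [0.60972146 0.27855615 0.31370417]
90 213 454 [0.37688867 0.27865201 0.28212429] [0.61107546 0.28087991 0.28356382]
120 216 437 [0.37675802 0.2777837  0.24861674] [0.61018681 0.28158013 0.24890163]
handle top 2213 x 0.0163 0.0464 mid y,z 0.0002 -0.0264 slopes deg [-0.36  1.62]
rod 2140 x 0.0633 0.117 mid y,z -0.0007 -0.0166 slopes deg [-0.43  0.32]
```

View pics/eye.png

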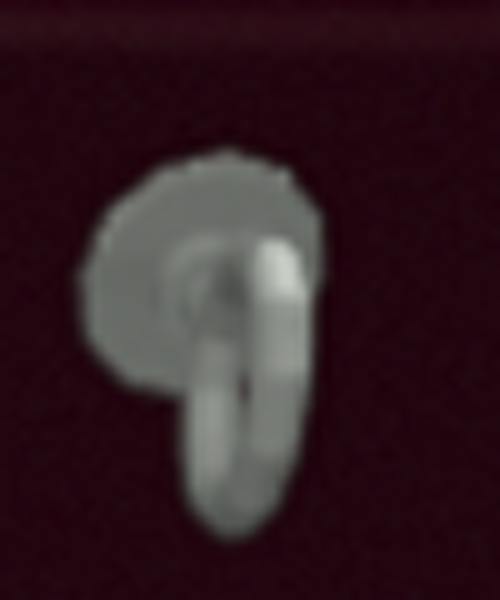

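```bash
python3 -m crank '[[[1.5,0.7,0,-0.7,-10,0,0],[1.5,1,0,-1,-10,0,0],[1.5,1,0,-1,-10,0,0],[1.5,0,0.7,0,-10,0,0],[1.5,0,1.4,0,0,0,0],[1.5,0,1.4,0,0,0,0],[1.5,0,0,0,0,0,0],[1.5,0,0,0,0,0,0]]]'
cat > hk.py <<'E'
from h import *
T=tool();k=T@[.1235,.012,-.0125,1];o=manip.get_obs()
phi=np.degrees(np.arctan2(T[2,0],T[1,0]));f=o["ft_force"]
print("t",round(o["clock"],2),"tcp",T[:3,3].round(4),"hook",k[:3].round(4),"pitch",phi.round(2),"hook-eye0",((k[:3]-[.494,.2575,.307])*1e3).round(1),"f",f.round(1),"tq",o["torque"].round(2))
a=np.arctan2(.27-0,1)
r=k[1:3]-[.2845,.185];th=np.arctan2(-r[0],r[1])-np.arctan2(27,122);print("theta of hook",th.round(3),"r",np.hypot(*r).round(4))
E
python3 hk.py
```

```text
clock: 6.3
position: [0.4478, 0.1452, 0.2527]
ee_rot: [0.694, 0.699, 0.123, -0.123]
ft_force: [0.1, -0.0, -0.6]
grip_width: 0.203
grasp_force: 115.1
t 6.3 tcp [0.4478 0.1452 0.2527] hook [0.4589 0.257  0.3068] pitch 20.06 hook-eye0 [-35.1  -0.5  -0.2] f [ 0.1 -0.  -0.6] tq [-0.5  -0.06 -0.04]
theta of hook 0.004 r 0.1248
```

```bash
python3 -m crank '[[[1.5,0.8,0,0,0,0,0],[1.5,0.8,0,0,0,0,0],[1.5,0.4,0,0,0,0,0],[1.5,0.2,0,0,0,0,0],[1.5,0.2,0,0,0,0,0],[1.5,0,0,0,0,0,0]]]'; python3 hk.py
```

```text
clock: 7.05
position: [0.4717, 0.1466, 0.2533]
ee_rot: [0.693, 0.7, 0.123, -0.122]
ft_force: [-0.0, 0.2, -0.4]
grip_width: 0.204
grasp_force: 115.1
t 7.05 tcp [0.4717 0.1466 0.2533] hook [0.4825 0.2585 0.3073] pitch 20.0 hook-eye0 [-11.5   1.    0.3] f [-0.   0.2 -0.4] tq [-0.47  0.01 -0.01]
theta of hook -0.008 r 0.125
```

```bash
python3 -m crank '[[[1.5,0.4,0,0,0,0,0],[1.5,0.4,0,0,0,0,0],[1.5,0.3,0,0,0,0,0],[1.5,0,0,0,0,0,0]]]'; python3 hk.py
python3 - <<'E'
from h import *
t,d=eyes.camera("top")
cv2.imwrite("pics/t4.png",cv2.resize(t[150:225,130:230],(800,600),interpolation=cv2.INTER_CUBIC)[:,:,::-1])
E
```

```text
clock: 7.55
position: [0.4829, 0.1466, 0.2532]
ee_rot: [0.693, 0.7, 0.123, -0.122]
ft_force: [0.2, 0.4, -1.3]
grip_width: 0.203
grasp_force: 115.1
t 7.55 tcp [0.4829 0.1466 0.2532] hook [0.4937 0.2584 0.3072] pitch 20.02 hook-eye0 [-0.3  0.9  0.2] f [ 0.2  0.4 -1.3] tq [-0.53 -0.03  0.04]
theta of hook -0.008 r 0.125
```

View pics/t4.png

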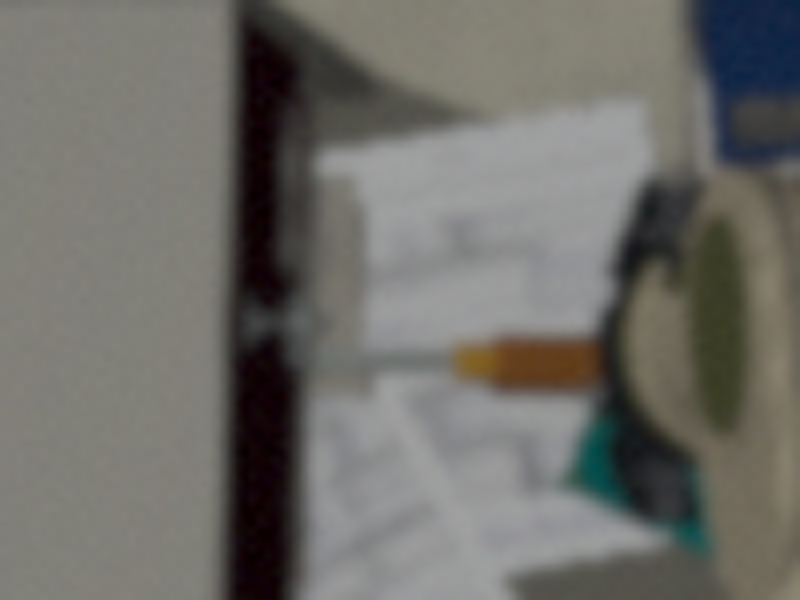

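The top crop shows the rod ending at the eye (290,325), the bent end over the ring. Pull gently.

```bash
python3 -m crank '[[[1.5,0,-0.2,-0.03,0,0,0],[1.5,0,-0.2,-0.05,0,0,0],[1.5,0,-0.1,-0.02,0,0,0],[1.5,0,0,0,0,0,0]]]'; python3 hk.py;python3 -m crank '[[[1.5,0,-0.1,-0.02,0,0,0],[1.5,0,-0.1,-0.02,0,0,0],[1.5,0,0,0,0,0,0]]]'; python3 hk.py
```

```text
clock: 8.1
position: [0.4827, 0.142, 0.2524]
ee_rot: [0.693, 0.7, 0.124, -0.122]
ft_force: [0.3, 2.6, -0.1]
grip_width: 0.208
grasp_force: 115.1
t 8.1 tcp [0.4827 0.142  0.2524] hook [0.4934 0.2538 0.3065] pitch 20.03 hook-eye0 [-0.6 -3.7 -0.5] f [ 0.3  2.6 -0.1] tq [ 0.17 -0.1   0.04]
theta of hook 0.03 r 0.1253
clock: 8.48
position: [0.4827, 0.1395, 0.2518]
ee_rot: [0.693, 0.7, 0.123, -0.122]
ft_force: [0.7, 2.6, -1.2]
grip_width: 0.204
grasp_force: 115.1
t 8.47 tcp [0.4827 0.1395 0.2518] hook [0.4935 0.2514 0.3058] pitch 20.0 hook-eye0 [-0.5 -6.1 -1.2] f [ 0.7  2.6 -1.2] tq [0.19 0.09 0.08]
theta of hook 0.05 r 0.1253
```

```bash
for i in 1 2 3; do python3 -m crank '[[[1.5,0,-0.1,-0.02,0,0,0],[1.5,0,-0.1,-0.03,0,0,0],[1.5,0,0,0,0,0,0]]]'|grep ft_; python3 hk.py; done
```

```text
ft_force: [0.5, 3.3, -1.6]
t 8.85 tcp [0.4827 0.1373 0.2513] hook [0.4936 0.2492 0.3053] pitch 19.99 hook-eye0 [-0.4 -8.3 -1.7] f [ 0.5  3.3 -1.6] tq [ 0.06  0.07 -0.  ]
theta of hook 0.068 r 0.1253
ft_force: [-0.2, 4.9, -0.6]
t 9.22 tcp [0.4827 0.1357 0.2509] hook [0.4935 0.2475 0.3049] pitch 20.01 hook-eye0 [ -0.5 -10.   -2.1] f [-0.2  4.9 -0.6] tq [ 0.42 -0.04 -0.01]
theta of hook 0.081 r 0.1255
ft_force: [1.3, 7.7, -0.2]
t 9.6 tcp [0.4828 0.1347 0.2507] hook [0.4934 0.2465 0.3049] pitch 20.08 hook-eye0 [ -0.6 -11.   -2.1] f [ 1.3  7.7 -0.2] tq [ 1.2  -0.18 -0.04]
theta of hook 0.089 r 0.1258
```

```bash
for i in 1 2; do python3 -m crank '[[[1.5,0,-0.1,-0.02,0,0,0],[1.5,0,-0.1,-0.03,0,0,0],[1.5,0,0,0,0,0,0]]]'|grep ft_; python3 hk.py; done
```

```text
ft_force: [0.7, 9.5, 0.9]
t 9.97 tcp [0.4828 0.1331 0.2504] hook [0.4934 0.2449 0.3046] pitch 20.1 hook-eye0 [ -0.6 -12.6  -2.4] f [0.7 9.5 0.9] tq [ 1.39 -0.16 -0.09]
theta of hook 0.102 r 0.126
ft_force: [-0.2, 6.6, -1.2]
t 10.35 tcp [0.4827 0.1301 0.2494] hook [0.4934 0.2419 0.3035] pitch 20.03 hook-eye0 [ -0.6 -15.6  -3.5] f [-0.2  6.6 -1.2] tq [ 0.63 -0.03 -0.03]
theta of hook 0.127 r 0.126
```

```bash
for i in 1 2 3; do python3 -m crank '[[[1.5,0,-0.15,-0.05,0,0,0],[1.5,0,-0.1,-0.03,0,0,0],[1.5,0,0,0,0,0,0]]]'|grep ft_; python3 hk.py; done
```

```text
ft_force: [0.5, 2.4, -1.3]
t 10.72 tcp [0.4827 0.1267 0.2484] hook [0.4935 0.2386 0.3023] pitch 19.98 hook-eye0 [ -0.5 -18.9  -4.7] f [ 0.5  2.4 -1.3] tq [0.03 0.1  0.05]
theta of hook 0.155 r 0.126
ft_force: [-0.8, 1.1, -2.1]
t 11.1 tcp [0.4827 0.1242 0.2476] hook [0.4935 0.2361 0.3016] pitch 19.98 hook-eye0 [ -0.5 -21.4  -5.4] f [-0.8  1.1 -2.1] tq [-0.2   0.09 -0.01]
theta of hook 0.176 r 0.1263
ft_force: [-0.4, 3.4, -1.8]
t 11.47 tcp [0.4827 0.1219 0.2469] hook [0.4935 0.2338 0.3009] pitch 20.0 hook-eye0 [ -0.5 -23.7  -6.1] f [-0.4  3.4 -1.8] tq [0.09 0.01 0.04]
theta of hook 0.195 r 0.1265
```

```bash
cat > arc.py <<'E'
import numpy as np,sys
th0,th1,n,p0,p1=map(float,sys.argv[1:6]);n=int(n)
def tcp(th,ph,r=.1255):
    a=th+np.arctan2(27,122);c,s=np.cos(np.radians(ph)),np.sin(np.radians(ph))
    h=np.array([.2845-r*np.sin(a),.185+r*np.cos(a)]);return h-[.1235*c-.0125*s,.1235*s+.0125*c]
P=np.array([tcp(t,p) for t,p in zip(np.linspace(th0,th1,n+1),np.linspace(p0,p1,n+1))])
print((np.diff(P,axis=0)*100).round(2).tolist(),"dpitch",(p1-p0)/n,"end",P[-1].round(4))
E
python3 arc.py .195 .795 12 20 44
```

```text
[[-0.37, -0.65], [-0.35, -0.67], [-0.32, -0.69], [-0.29, -0.71], [-0.26, -0.73], [-0.23, -0.75], [-0.19, -0.76], [-0.16, -0.77], [-0.13, -0.78], [-0.09, -0.79], [-0.06, -0.8], [-0.02, -0.81]] dpitch 2.0 end [0.0979 0.1567]
```

```bash
python3 -m crank '[[[1.5,0,-0.37,-0.65,2,0,0],[1.5,0,-0.35,-0.67,2,0,0],[1.5,0,-0.32,-0.69,2,0,0],[1.5,0,-0.29,-0.71,2,0,0],[1.5,0,0,0,0,0,0]]]'|grep ft_; python3 hk.py; python3 -m crank '[[[1.5,0,-0.26,-0.73,2,0,0],[1.5,0,-0.23,-0.75,2,0,0],[1.5,0,-0.19,-0.76,2,0,0],[1.5,0,-0.16,-0.77,2,0,0],[1.5,0,0,0,0,0,0]]]'|grep ft_; python3 hk.py
```

```text
ft_force: [-0.9, 1.8, -1.1]
t 12.1 tcp [0.4825 0.1085 0.2193] hook [0.4934 0.2116 0.2884] pitch 28.07 hook-eye0 [ -0.6 -45.9 -18.6] f [-0.9  1.8 -1.1] tq [-0.04  0.11  0.18]
theta of hook 0.396 r 0.1265
ft_force: [0.2, 2.4, -1.1]
t 12.72 tcp [0.4826 0.0998 0.1891] hook [0.4936 0.1924 0.2719] pitch 36.04 hook-eye0 [ -0.4 -65.1 -35.1] f [ 0.2  2.4 -1.1] tq [-0.41  0.01  0.16]
theta of hook 0.596 r 0.1266
```

```bash
cat > ang.py <<'E'
from h import *
p,d,W,T=wrist();hsv=cv2.cvtColor(p,cv2.COLOR_RGB2HSV)
r=((hsv[...,0]>165)|(hsv[...,0]<5))&(hsv[...,1]>110)&(hsv[...,2]<110)&(W[...,2]>.17)&(W[...,2]<.36)&(W[...,1]>.1)&(W[...,1]<.3)&(d>0)
q=W[r];m=np.median(q,0);q=q[np.abs(q[:,0]-.49)<.12]
for _ in range(4):
    m=q.mean(0);n=np.linalg.svd(q-m,full_matrices=False)[2][2];o=(q-m)@n;q=q[abs(o)<max(2*o.std(),.002)]
n*=-np.sign(n[1]);print(len(q),m.round(3),n.round(3),"hatch angle",np.arctan2(-n[2],-n[1]).round(3))
E
python3 ang.py
```

```text
3511 [0.471 0.271 0.197] [ 0.011 -0.829 -0.559] hatch angle 0.593
```

```bash
python3 -m crank '[[[1.5,0,-0.13,-0.78,2,0,0],[1.5,0,-0.09,-0.79,2,0,0],[1.5,0,-0.06,-0.8,2,0,0],[1.5,0,-0.02,-0.81,2,0,0],[1.5,0,0,0,0,0,0]]]'|grep ft_; python3 hk.py;python3 ang.py; python3 arc.py .795 .915 5 44 50;python3 arc.py .915 1.435 26 50 50
```

```text
ft_force: [-0.1, 0.0, -1.2]
t 13.4 tcp [0.4826 0.0968 0.1573] hook [0.4935 0.177  0.2521] pitch 43.99 hook-eye0 [ -0.5 -80.5 -54.9] f [-0.1  0.  -1.2] tq [-0.85  0.01  0.09]
theta of hook 0.795 r 0.1267
1363 [0.478 0.276 0.186] [ 0.009 -0.699 -0.715] hatch angle 0.796
[[0.04, -0.42], [0.05, -0.42], [0.06, -0.42], [0.07, -0.42], [0.08, -0.42]] dpitch 1.2 end [0.101  0.1356]
[[-0.1, -0.23], [-0.1, -0.23], [-0.09, -0.23], [-0.09, -0.23], [-0.09, -0.24], [-0.08, -0.24], [-0.08, -0.24], [-0.07, -0.24], [-0.07, -0.24], [-0.06, -0.24], [-0.06, -0.24], [-0.05, -0.25], [-0.05, -0.25], [-0.04, -0.25], [-0.04, -0.25], [-0.03, -0.25], [-0.03, -0.25], [-0.02, -0.25], [-0.02, -0.25], [-0.01, -0.25], [-0.01, -0.25], [-0.0, -0.25], [0.0, -0.25], [0.01, -0.25], [0.01, -0.25], [0.02, -0.25]] dpitch 0.0 end [0.0896 0.0721]
```

```bash
cat > ck.py <<'E'
from h import *
o=manip.get_obs();f=o["ft_force"]+[0,0,1.4];T=tool();k=T@[.1235,.012,-.0125,1];r=k[1:3]-[.2845,.185]
th=np.arctan2(-r[0],r[1])-np.arctan2(27,122);print(round(o["clock"],2),f.round(1),"th",th.round(3),"r",np.hypot(*r).round(4))
import sys;sys.exit(int(np.hypot(f[1],f[2])>5))
E
python3 -m crank '[[[1.5,0,0.04,-0.42,1.2,0,0],[1.5,0,0.05,-0.42,1.2,0,0],[1.5,0,0.06,-0.42,1.2,0,0],[1.5,0,0,0,0,0,0]]]' >/dev/null; python3 ck.py && python3 -m crank '[[[1.5,0,0.07,-0.42,1.2,0,0],[1.5,0,0.08,-0.42,1.2,0,0],[1.5,0,0,0,0,0,0]]]'>/dev/null; python3 ck.py && python3 -m crank '[[[1.5,0,-0.05,-0.12,0,0,0],[1.5,0,-0.05,-0.12,0,0,0],[1.5,0,0,0,0,0,0]]]' >/dev/null; python3 ck.py && python3 -m crank '[[[1.5,0,-0.05,-0.12,0,0,0],[1.5,0,-0.05,-0.12,0,0,0],[1.5,0,0,0,0,0,0]]]' >/dev/null; python3 ck.py; python3 ang.py
```

```text
13.95 [0.3 0.5 0.1] th 0.868 r 0.1268
14.32 [ 0.3  0.8 -0.3] th 0.914 r 0.1267
14.7 [-0.7  1.8  1.5] th 0.928 r 0.1265
15.07 [0.1 1.9 1.2] th 0.952 r 0.1266
  return _methods._mean(a, axis=axis, dtype=dtype,
  ret = um.true_divide(
ang.py:6: RuntimeWarning: Mean of empty slice.
  m=q.mean(0);n=np.linalg.svd(q-m,full_matrices=False)[2][2];o=(q-m)@n;q=q[abs(o)<max(2*o.std(),.002)]
Traceback (most recent call last):
  File "ang.py", line 6, in <module>
    m=q.mean(0);n=np.linalg.svd(q-m,full_matrices=False)[2][2];o=(q-m)@n;q=q[abs(o)<max(2*o.std(),.002)]
                  ~~~~~~~~~~~~~~~~~~~~~~~~~~~~~~~~~~~~~~~~~^^^
IndexError: index 2 is out of bounds for axis 0 with size 0
```

Steps of 2.5 mm, stopping as soon as the pull rises.

```bash
python3 -m crank '[[[1.5,0,-0.05,-0.12,0,0,0],[1.5,0,-0.04,-0.12,0,0,0],[1.5,0,0,0,0,0,0]]]' >/dev/null; python3 ck.py && python3 -m crank '[[[1.5,0,-0.04,-0.12,0,0,0],[1.5,0,-0.04,-0.12,0,0,0],[1.5,0,0,0,0,0,0]]]'>/dev/null; python3 ck.py && python3 -m crank '[[[1.5,0,-0.04,-0.12,0,0,0],[1.5,0,-0.04,-0.12,0,0,0],[1.5,0,0,0,0,0,0]]]' >/dev/null; python3 ck.py && python3 -m crank '[[[1.5,0,-0.04,-0.12,0,0,0],[1.5,0,-0.04,-0.12,0,0,0],[1.5,0,0,0,0,0,0]]]' >/dev/null; python3 ck.py && python3 -m crank '[[[1.5,0,-0.04,-0.12,0,0,0],[1.5,0,-0.03,-0.12,0,0,0],[1.5,0,0,0,0,0,0]]]' >/dev/null; python3 ck.py && python3 -m crank '[[[1.5,0,-0.03,-0.12,0,0,0],[1.5,0,-0.03,-0.12,0,0,0],[1.5,0,0,0,0,0,0]]]' >/dev/null; python3 ck.py
```

```text
15.5 [-0.3  1.7  1. ] th 0.97 r 0.1264
15.88 [0.2 1.6 1.4] th 0.991 r 0.1263
16.25 [0.6 2.5 2.6] th 1.01 r 0.1262
16.62 [0.1 0.3 1.4] th 1.032 r 0.1263
17.0 [0.3 1.3 1.1] th 1.05 r 0.1261
17.38 [0.7 1.5 1.2] th 1.07 r 0.126
```

```bash
python3 -m crank '[[[1.5,0,-0.03,-0.12,0,0,0],[1.5,0,-0.03,-0.12,0,0,0],[1.5,0,0,0,0,0,0]]]' >/dev/null; python3 ck.py && python3 -m crank '[[[1.5,0,-0.03,-0.12,0,0,0],[1.5,0,-0.02,-0.12,0,0,0],[1.5,0,0,0,0,0,0]]]'>/dev/null; python3 ck.py && python3 -m crank '[[[1.5,0,-0.02,-0.12,0,0,0],[1.5,0,-0.02,-0.12,0,0,0],[1.5,0,0,0,0,0,0]]]' >/dev/null; python3 ck.py && python3 -m crank '[[[1.5,0,-0.02,-0.12,0,0,0],[1.5,0,-0.02,-0.12,0,0,0],[1.5,0,0,0,0,0,0]]]' >/dev/null; python3 ck.py && python3 -m crank '[[[1.5,0,-0.02,-0.12,0,0,0],[1.5,0,-0.01,-0.12,0,0,0],[1.5,0,0,0,0,0,0]]]' >/dev/null; python3 ck.py && python3 -m crank '[[[1.5,0,-0.01,-0.12,0,0,0],[1.5,0,-0.01,-0.12,0,0,0],[1.5,0,0,0,0,0,0]]]' >/dev/null; python3 ck.py
```

```text
17.75 [0.3 1.9 1.5] th 1.089 r 0.1259
18.12 [0.3 1.8 0.9] th 1.11 r 0.1259
18.5 [-0.2  0.9  1.8] th 1.129 r 0.1257
18.88 [0.7 2.2 1.3] th 1.147 r 0.1255
19.25 [0.2 1.4 1.8] th 1.167 r 0.1254
19.62 [0.4 1.  2.2] th 1.186 r 0.1251
```

```bash
python3 -m crank '[[[1.5,0,-0.02,-0.12,0,0,0],[1.5,0,-0.02,-0.12,0,0,0],[1.5,0,0,0,0,0,0]]]' >/dev/null; python3 ck.py && python3 -m crank '[[[1.5,0,-0.02,-0.12,0,0,0],[1.5,0,-0.02,-0.12,0,0,0],[1.5,0,0,0,0,0,0]]]'>/dev/null; python3 ck.py && python3 -m crank '[[[1.5,0,-0.02,-0.12,0,0,0],[1.5,0,-0.02,-0.12,0,0,0],[1.5,0,0,0,0,0,0]]]' >/dev/null; python3 ck.py && python3 -m crank '[[[1.5,0,-0.01,-0.12,0,0,0],[1.5,0,-0.02,-0.12,0,0,0],[1.5,0,0,0,0,0,0]]]' >/dev/null; python3 ck.py && python3 -m crank '[[[1.5,0,-0.01,-0.12,0,0,0],[1.5,0,-0.01,-0.12,0,0,0],[1.5,0,0,0,0,0,0]]]' >/dev/null; python3 ck.py && python3 -m crank '[[[1.5,0,-0.01,-0.12,0,0,0],[1.5,0,-0.01,-0.12,0,0,0],[1.5,0,0,0,0,0,0]]]' >/dev/null; python3 ck.py
```

```text
20.0 [0.9 0.7 0.5] th 1.207 r 0.1252
20.38 [0.9 2.5 1. ] th 1.224 r 0.1252
20.75 [0.3 2.6 1. ] th 1.244 r 0.1253
21.12 [-0.3  1.7  1.9] th 1.263 r 0.1253
21.5 [1.  1.7 1.1] th 1.284 r 0.1255
21.88 [0.6 3.6 2.4] th 1.301 r 0.1254
```

```bash
python3 -m crank '[[[1.5,0,0,-0.12,0,0,0],[1.5,0,0,-0.12,0,0,0],[1.5,0,0,0,0,0,0]]]' >/dev/null; python3 ck.py && python3 -m crank '[[[1.5,0,0,-0.12,0,0,0],[1.5,0,0,-0.12,0,0,0],[1.5,0,0,0,0,0,0]]]'>/dev/null; python3 ck.py && python3 -m crank '[[[1.5,0,0,-0.12,0,0,0],[1.5,0,0,-0.12,0,0,0],[1.5,0,0,0,0,0,0]]]' >/dev/null; python3 ck.py && python3 -m crank '[[[1.5,0,0,-0.12,0,0,0],[1.5,0,0,-0.12,0,0,0],[1.5,0,0,0,0,0,0]]]' >/dev/null; python3 ck.py
```

```text
22.25 [0.7 2.6 2. ] th 1.321 r 0.1253
22.62 [0.6 2.2 0.8] th 1.34 r 0.1253
23.0 [-0.3 -0.3  0.2] th 1.362 r 0.1256
23.38 [0.5 0.2 0.2] th 1.378 r 0.1253
```

Force vanished: the hatch has jerked on. Feel for the stop in 1.2 mm steps.

```bash
python3 -m crank '[[[1.5,0,0,-0.12,0,0,0],[1.5,0,0,0,0,0,0]]]' >/dev/null; python3 ck.py && python3 -m crank '[[[1.5,0,0,-0.12,0,0,0],[1.5,0,0,0,0,0,0]]]'>/dev/null; python3 ck.py && python3 -m crank '[[[1.5,0,0,-0.12,0,0,0],[1.5,0,0,0,0,0,0]]]' >/dev/null; python3 ck.py && python3 -m crank '[[[1.5,0,0,-0.12,0,0,0],[1.5,0,0,0,0,0,0]]]' >/dev/null; python3 ck.py && python3 -m crank '[[[1.5,0,0,-0.12,0,0,0],[1.5,0,0,0,0,0,0]]]' >/dev/null; python3 ck.py
```

```text
23.62 [-0.2  0.8  0.4] th 1.388 r 0.1253
23.88 [-0.1  0.4  0.3] th 1.396 r 0.1252
24.12 [-0.3  1.2  0.6] th 1.405 r 0.1251
24.38 [-0.1  3.   4.1] th 1.414 r 0.125
24.38 [-0.1  3.   4.1] th 1.414 r 0.125
```

```bash
python3 -m crank '[[[1.5,0,0,-0.06,0,0,0],[1.5,0,0,0,0,0,0]]]' >/dev/null; python3 ck.py;  python3 hk.py
```

```text
24.62 [0.3 5.6 4. ] th 1.417 r 0.125
t 24.62 tcp [0.4828 0.09   0.0742] hook [0.4935 0.1598 0.177 ] pitch 50.05 hook-eye0 [  -0.5  -97.7 -130. ] f [0.3 5.6 2.6] tq [ 0.67 -0.05 -0.04]
theta of hook 1.417 r 0.125
```

```bash
python3 -m crank '[[[1.5,0,0,0,0,0,0],[1.5,0,0,0,0,0,0],[1.5,0,0,0,0,0,0]]]' >/dev/null; python3 ck.py;  python3 -m crank '[[[1.5,0,0,-0.04,0,0,0],[1.5,0,0,0,0,0,0],[1.5,0,0,0,0,0,0],[1.5,0,0,0,0,0,0]]]' >/dev/null; python3 ck.py
```

```text
25.0 [-0.   6.   5.2] th 1.417 r 0.1251
25.5 [-0.1  6.2  6. ] th 1.419 r 0.125
```

```bash
python3 -m crank '[[[1.5,0,0.2,0.2,0,0,0],[1.5,0,0.15,0.2,0,0,0],[1.5,0,0,0,0,0,0]]]' >/dev/null; python3 ck.py;  python3 hk.py
```

```text
25.88 [-0.4  0.1 -0.3] th 1.394 r 0.1221
t 25.88 tcp [0.4828 0.0925 0.0773] hook [0.4936 0.1625 0.1799] pitch 49.95 hook-eye0 [  -0.4  -95.  -127.1] f [-0.4  0.1 -1.7] tq [-1.07 -0.04  0.05]
theta of hook 1.394 r 0.1221
```

```bash
python3 -m crank '[[[1.5,-0.5,0,0,0,0,0],[1.5,-0.7,0,0,0,0,0],[1.5,-0.7,0,0,0,0,0],[1.5,0,0,0,0,0,0]]]' >/dev/null; python3 ck.py && python3 -m crank '[[[1.5,-0.8,0,0,0,0,0],[1.5,-1,0,0,0,0,0],[1.5,0,-2,0,0,0,0],[1.5,0,-3,0,0,0,0],[1.5,0,-4,0,0,0,0],[1.5,0,-4,2,0,0,0],[1.5,0,0,0,0,0,0]]]'>/dev/null;python3 hk.py
python3 - <<'E'
from h import *
t,d=eyes.camera("top");W=cloud("top",d);hsv=cv2.cvtColor(t,cv2.COLOR_RGB2HSV)
r=((hsv[...,0]>165)|(hsv[...,0]<5))&(hsv[...,1]>90)&(hsv[...,2]<110)&(W[...,2]>.17)&(W[...,2]<.36)&(W[...,1]>.1)&(W[...,1]<.3)
q=W[r];print(len(q),q.min(0),q.max(0),np.polyfit(q[:,1],q[:,2],1))
cv2.imwrite("pics/t5.png",cv2.resize(t[130:260,90:350],(800,400),interpolation=cv2.INTER_CUBIC)[:,:,::-1])
E
```

```text
26.38 [0.6 0.6 0.2] th 1.394 r 0.1219
t 27.25 tcp [ 0.4468 -0.0418  0.0978] hook [0.4579 0.0283 0.2004] pitch 49.83 hook-eye0 [ -36.1 -229.2 -106.6] f [ 0.3  0.1 -1.7] tq [-1.06 -0.01  0.02]
theta of hook 1.293 r 0.2566
2683 [0.37819597 0.10031996 0.18078883] [0.9175761  0.28992482 0.35971173] [-0.2211349   0.25079899]
```

View pics/t5.png

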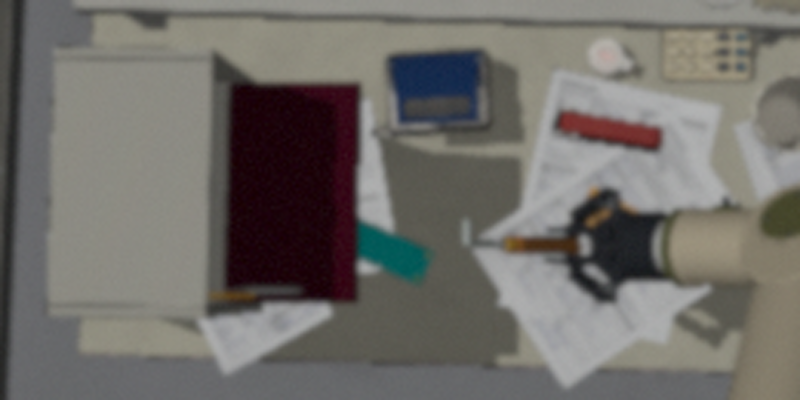

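The top view shows the hatch lying open (230–358, 85–300) and staying, the pole clear of it. Return above the rest.

```bash
python3 -m crank '[[[1.5,0,-1,2,-10,0,0],[1.5,0.5,-1.5,2,-10,0,0],[1.5,0.5,-2,2,-10,0,0],[1.5,0.5,-2,2,-10,0,0],[1.5,0.5,-2,0.8,-10,0,0],[1.5,0.5,-1.5,0,0,0,-9.2],[1.5,0.4,-1.5,0,0,0,-9.3],[1.5,0.3,-0.2,0,0,0,-9.3],[1.5,0,0,0,0,0,0],[1.5,0,0,0,0,0,0]]]'; python3 w.py w6; python3 inhand.py|head -2
python3 - <<'E'
from h import *
z=np.load("w.npz");p,W,T=z["p"],z["W"],z["T"];hsv=cv2.cvtColor(p,cv2.COLOR_RGB2HSV)
print(T.round(3)[:3,3])
E
```

```text
clock: 28.55
position: [0.4774, -0.1534, 0.1851]
ee_rot: [0.853, 0.523, -0.0, -0.0]
ft_force: [-0.7, 0.4, -0.6]
grip_width: 0.205
grasp_force: 115.3
28.55 [ 0.4774 -0.1534  0.1851] [ 0.65017157  0.10557602 -0.45528685  1.79362959  0.04854733  1.25420576
 -0.28881197] [[0.454, 0.891, -0.001], [0.891, -0.454, 0.0], [0.0, -0.001, -1.0]]
handle top 2210 x 0.0171 0.0474 mid y,z -0.0001 -0.0266 slopes deg [-0.37  1.61]
rod 2125 x 0.0642 0.118 mid y,z -0.001 -0.0168 slopes deg [-0.42  0.26]
[ 0.512 -0.086  0.349]
```

No slip in the hand. Lower to the recorded grasp pose and look at the fit before opening.

```bash
python3 -m crank '[[[1.5,0.2,-0.5,-3,0,0,0],[1.5,0,0,-4,0,0,0],[1.5,0,0,-3,0,0,0],[1.5,0,0,-2,0,0,0],[1.5,0,0,-1,0,0,0],[1.5,0,0,0,0,0,0]]]'; python3 -m crank '[[[1.5,0,0,-1,0,0,0],[1.5,0,0,-1,0,0,0],[1.5,0,0,-0.8,0,0,0],[1.5,0,0,-0.6,0,0,0],[1.5,0,0,0,0,0,0]]]'
```

```text
clock: 29.35
position: [0.4795, -0.1589, 0.0553]
ee_rot: [0.853, 0.521, -0.0, -0.0]
ft_force: [1.0, -0.5, -0.7]
grip_width: 0.204
grasp_force: 115.3
clock: 29.98
position: [0.4794, -0.159, 0.0209]
ee_rot: [0.854, 0.521, -0.0, -0.0]
ft_force: [-0.1, 0.3, -0.9]
grip_width: 0.205
grasp_force: 115.3
```

```bash
python3 -m crank '[[[1.5,0,0,-0.3,0,0,0],[1.5,0,0,0,0,0,0]]]'; python3 -m crank '[[[3,0,0,0,0,0,0],[4,0,0,0,0,0,0],[5,0,0,0,0,0,0],[6,0,0,0,0,0,0],[6,0,0,0,0,0,0]]]' 20;python3 -m crank '[[[6,0,0,1,0,0,0],[6,0,0,3,0,0,0],[6,0,0,5,0,0,0],[6,0,0,5,0,0,0],[6,0,0,5.3,0,0,0],[6,0,0,0,0,0,0],[6,0,0,0,0,0,0]]]'; python3 w.py w7
python3 - <<'E'
from h import *
z=np.load("w.npz");p,W,T=z["p"],z["W"],z["T"]
m=(W[...,2]>.036)&(W[...,2]<.06)&(abs(W[...,0]-.48)<.1)&(abs(W[...,1]+.14)<.12)
m[:, :230]=0;m[:,300:]=0;m[:120]=0
q=W[m];r=cv2.minAreaRect(np.ascontiguousarray(q[:,:2],np.float32));print(len(q),np.median(q[:,2]),r)
E
```

```text
clock: 30.22
position: [0.4798, -0.1591, 0.0184]
ee_rot: [0.854, 0.521, 0.0, 0.0]
ft_force: [0.9, 0.3, -0.7]
grip_width: 0.205
grasp_force: 115.3
clock: 30.85
position: [0.4797, -0.1591, 0.0184]
ee_rot: [0.854, 0.521, 0.0, 0.0]
ft_force: [0.5, -1.1, 0.8]
grip_width: 0.701
grasp_force: 0.0
clock: 31.72
position: [0.4795, -0.159, 0.2115]
ee_rot: [0.854, 0.521, 0.0, 0.0]
ft_force: [-0.6, -0.6, 0.4]
grip_width: 0.702
grasp_force: 0.0
31.725 [ 0.4795 -0.159   0.2115] [ 0.66082877  0.09499606 -0.45514153  1.74808766  0.04337814  1.3081678
 -0.27915671] [[0.458, 0.889, 0.0], [0.889, -0.458, -0.0], [-0.0, 0.0, -1.0]]
1853 0.043001451342118024 ((0.47745323181152344, -0.16130471229553223), (0.1200476810336113, 0.021918578073382378), 63.224639892578125)
```

View pics/w7.png

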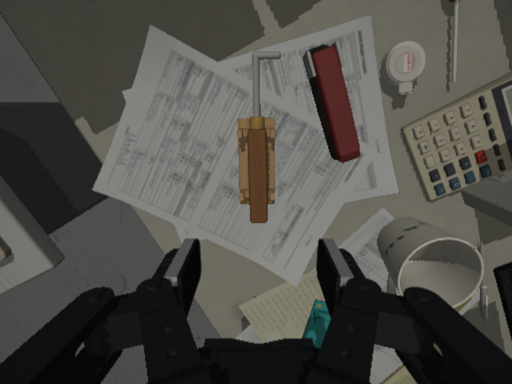

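The pole lies in its rest as at the start: handle (258,180), ferrule (257,122), hook (270,55). Height (43 mm), heading and position match the first reading. Handing in.

```bash
python3 -c "
from workcell import job;print(job.hand_in())"
```

```text
the job is handed in; nothing more can be done
None
```

The hatch is open at about 1.4 rad and was seated on its stop with a steady pull of about 7 to 9 N. The pole is back in its rest and the job is handed in at about 32 s; the hand-in gave no verdict.

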